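Find the fullest storage tin by its weight

ROBOT

A 6-joint arm with a two-finger parallel gripper is mounted at the origin on the work surface. World frame = base frame: x ahead of the robot, y to its left, z up, the work surface at z = 0. Lengths are in mm, angles in rad, forces in N, time in s.
With the tool pointing down it reaches from about 350 to 775 mm from the base axis. Payload 7.3 kg.
Tool frame: the origin (TCP) lies midway between the tips of the shut fingers; the grasp point (between the pads) lies 19 mm behind it (bot.tcp_to_grasp is the distance from the TCP to the grasp point, in mm); z points along the fingers, y is the line along which they close (so a half turn about z gives the same grasp; the last joint's range is limited). The gripper opens to 92 mm and grips with 3 to 60 N. Pads are 19 mm wide; open, the fingers measure 130 mm over their backs; the gripper's body (75 mm by 190 mm) begins 47 mm behind the grasp point.
Start: joints at [-1.265, 0.342, 1.524, -0, 1.275, -0.146], TCP at [229.232, -472.332, 226.741] pointing down, gripper open.
Joint ranges: [-2.53, 2.53], [-0.77, 2.02], [0.04, 2.7], [-1, 4.14], [0.28, 2.66], [-3.11, 3.11]. Speed limits (rad/s): [2.57, 2.57, 3.14, 3.14, 3.14, 3.14].

INTERFACE

Orientations are given as [roll, pitch, yaw] about the fixed x, y, z axes, in that order (R = Rz(yaw) Ry(pitch) Rx(roll)).
In Python, from plant import bot, viewer gives the robot as it stands. The module is installed in compiled form; this text tells all that it offers.
- The arm moves only by the shell command python3 -m handwheel 'ROWS'. ROWS is text: rows parted by semicolons, each of 7 numbers parted by spaces: the shift along the tool's x, y, z scaled (see below), then the turn, a rotation vector about the tool's x, y, z scaled (see below), then the opening, from -1 (shut) to 1 (fully open), so that 0 is half open. In form: tx ty tz rx ry rz gripper; .... A call has 1 to 8 rows; each row is the pose to reach, as a shift and turn from the pose commanded when the call began, along the tool's axes at that moment, turning the shorter way round; what a row does not reach only later rows make up. The controller multiplies each number of a shift by 10 cm and each number of a turn by pi rad. A row lasts 1/12 s, in which the tool goes at most 41.7 mm and 7.16 degrees, less where a joint would pass 70% of its speed; a pose out of reach is approached as far as the arm can. A call with a number of a shift or a turn outside -1 to 1 is refused whole. A call with a gripper value outside its range is refused whole. The fingers move at their own pace and stop on an object; the grip force is fixed at half the most. Time passes only in rows, so rows that repeat a pose let the fingers close. It gives the time, the measured TCP pose, the force, the opening and the grip force at its end, in the units of the state.
- bot.get_obs(): the state, without advancing time (a new reading comes with each control period).
- viewer.capture(name): name is "side" or "top" or "wrist"; returns a dict with "frame" (400x640x3 uint8, red, green, blue), "fov_y" (degrees; the focal length in pixels is half the picture's height over the tangent of half this angle, whatever the lens; pixels are square), "cx", "cy" (the principal point, pixels), "T" (4x4, takes a point from camera to world coordinates). Camera axes: x right, y down, z forward; pixel columns grow to the right and rows downward; lengths in mm; the calibration is good to about 2 mm. A picture is of the moment at which its call begins. There is no depth.
- bot.close_job(): hands the job in; it is judged then, once.
Trained networks look in a picture, given as the dict that the camera call returned (one of the last four; its "shot" number tells which), for a name from the list of things; names that differ only in an ending like _2 or _b are one class to them, and where a whole thing is asked for, a point or a joint stands for the part that bears it (a point fixed in the world has none). Each returns a list of dicts, best first, with "score" (0 to 1); they miss things now and then, are a little off and sometimes report something else, mostly with a low value. They report only what shows in the picture. A call takes as long as a camera call. They do not tell look-alikes from the thing itself.
- viewer.recognise(target, picture): "centre" ([column, row] in pixels, amid what is visible of it).
- viewer.cut_out(target, picture): "pixels" (400x640 bool, what is visible of it) and "centre" ([column, row] in pixels, amid what is visible of it).
The state is a dict: "time": time; "joint_positions": joint angles; "dq": joint speeds; "tau": joint torques, N m; "tool_pos": TCP position; "tcp_rot": TCP orientation; "contact_force": force on the tool from outside, world axes, zero at the start; "moment": the same for the moment, N m; "grip_width": finger opening in mm; "finger_force": force on a finger pad.
Only numpy, scipy, OpenCV 4.12 (cv2) and the standard library are available. Lean on these libraries where they do the work, as an engineer would, in place of code of your own. Each camera call takes 0.05 s, during which the arm holds its last target. There are 200 camera calls.

TASK

Stock check: move the three identical closed tins from the worktop onto the steel tray, feeling the weight of each, and set them down standing apart inside its rim, all three there and let go. Then pick up the heaviest again and finish while still holding it in the gripper, upright and still, its bottom at least 12 cm above the worktop, with the other two left standing on the tray. Keep the tins upright, set them down rather than drop them, and leave everything else where it is.

Things in the scene. Friction and masses are not known exactly. Their poses are not given: they have to be found in the camera images.
- tin_a: One of three identical closed tins of bare metal: an upright cylinder, 64 mm in diameter, 110 mm tall; the lid (top 13 mm, over a thin dark seam) is fixed on. Origin: centre of the underside, z up along the tin. It starts upright on the worktop, its yaw means nothing. Stiff enough to be gripped firmly round the side. The tins weigh 0.17 to 0.56 kg; the fullest of the three is at least 0.19 kg heavier than either of the others, and any of the three may be it.
- tin_b: One of three identical closed tins of bare metal: an upright cylinder, 64 mm in diameter, 110 mm tall; the lid (top 13 mm, over a thin dark seam) is fixed on. Origin: centre of the underside, z up along the tin. It starts upright on the worktop, its yaw means nothing. Stiff enough to be gripped firmly round the side. The tins weigh 0.17 to 0.56 kg; the fullest of the three is at least 0.19 kg heavier than either of the others, and any of the three may be it.
- tin_c: One of three identical closed tins of bare metal: an upright cylinder, 64 mm in diameter, 110 mm tall; the lid (top 13 mm, over a thin dark seam) is fixed on. Origin: centre of the underside, z up along the tin. It starts upright on the worktop, its yaw means nothing. Stiff enough to be gripped firmly round the side. The tins weigh 0.17 to 0.56 kg; the fullest of the three is at least 0.19 kg heavier than either of the others, and any of the three may be it.
- tray: Flat dark-steel tray, fixed to the worktop, 170 mm (its x) by 360 mm (its y) outside, rim 16 mm high over the worktop and 4 mm thick, floor 4 mm thick. Origin: centre of its underside, on the worktop; z up. The three tins fit side by side along its y axis, for instance 115 mm apart.
- ramekin: White ceramic bowl, 70 mm across, 40 mm tall, about 105 mm beyond (+x) one of the tins. Origin: centre of the underside. Stands or lies on the worktop; leave alone.
- shaker: Dark metal shaker, 42 mm across, 80 mm tall, about 105 mm beyond (+x) another of the tins. Origin: centre of the underside. Stands or lies on the worktop; leave alone.
- spoon: Steel spoon, 200 mm long along its x axis, lying on the robot's side of the tins. Origin: on its underside near the middle. Stands or lies on the worktop; leave alone.
- squeeze: White squeeze bottle, 62 mm across, 170 mm tall, beyond the tray. Origin: centre of the underside. Stands or lies on the worktop; leave alone.
- sauce: Red sauce bottle, 62 mm across, 170 mm tall, beyond the tray. Origin: centre of the underside. Stands or lies on the worktop; leave alone.
- jar: Glass jar with a steel cap, 72 mm across, 100 mm tall, at the far side of the worktop. Origin: centre of the underside. Stands or lies on the worktop; leave alone.
Things that resemble listed ones, but are neither listed nor needed, are in the scene too. Leave any blue or yellow look-alike of the tin_b alone.

How it is judged (in metres and radians):
On the way:
1. all three tins stand upright on the tray, let go (contact force between each of tin_a, tin_b, tin_c and tray above 1 N and angle between each of tin_a, tin_b, tin_c's own z axis and vertical below 0.12 rad and x of tin_a in the frame of tray between -0.06 and 0.06 m and y of tin_a in the frame of tray between -0.155 and 0.155 m and contact force between the fingers and tin_a below 0.1 N and linear speed of each of tin_a, tin_b, tin_c below 0.05 m/s and x of tin_b in the frame of tray between -0.06 and 0.06 m and y of tin_b in the frame of tray between -0.155 and 0.155 m and contact force between the fingers and tin_b below 0.1 N and x of tin_c in the frame of tray between -0.06 and 0.06 m and y of tin_c in the frame of tray between -0.155 and 0.155 m and contact force between the fingers and tin_c below 0.1 N), for 0.2 s.
At the end, for the whole second after the job is handed in: Fullest tin in the gripper, foot over 120 mm above the worktop, within 0.35 rad of upright, still, touching no tray or tin; the other two upright (0.12 rad) in the tray, let go, at rest, each pressing on it with 1 to 3.7 N (so the lighter ones) (((height (world z) of tin_a above 0.12 m and angle between tin_a's own z axis and vertical below 0.35 rad and linear speed of tin_a below 0.05 m/s and contact force between the fingers and tin_a above 1 N and contact force between tin_a and tray below 0.1 N and (contact force between tin_b and tray between 1 and 3.7 N and angle between tin_b's own z axis and vertical below 0.12 rad and x of tin_b in the frame of tray between -0.06 and 0.06 m and y of tin_b in the frame of tray between -0.155 and 0.155 m and contact force between each of the fingers, tin_a and tin_b below 0.1 N and linear speed of tin_b below 0.05 m/s) and (contact force between tin_c and tray between 1 and 3.7 N and angle between tin_c's own z axis and vertical below 0.12 rad and x of tin_c in the frame of tray between -0.06 and 0.06 m and y of tin_c in the frame of tray between -0.155 and 0.155 m and contact force between each of the fingers, tin_a and tin_c below 0.1 N and linear speed of tin_c below 0.05 m/s)) or (height (world z) of tin_b above 0.12 m and angle between tin_b's own z axis and vertical below 0.35 rad and linear speed of tin_b below 0.05 m/s and contact force between the fingers and tin_b above 1 N and contact force between tin_b and tray below 0.1 N and (contact force between tin_a and tray between 1 and 3.7 N and angle between tin_a's own z axis and vertical below 0.12 rad and x of tin_a in the frame of tray between -0.06 and 0.06 m and y of tin_a in the frame of tray between -0.155 and 0.155 m and contact force between each of the fingers, tin_b and tin_a below 0.1 N and linear speed of tin_a below 0.05 m/s) and (contact force between tin_c and tray between 1 and 3.7 N and angle between tin_c's own z axis and vertical below 0.12 rad and x of tin_c in the frame of tray between -0.06 and 0.06 m and y of tin_c in the frame of tray between -0.155 and 0.155 m and contact force between each of the fingers, tin_b and tin_c below 0.1 N and linear speed of tin_c below 0.05 m/s)) or (height (world z) of tin_c above 0.12 m and angle between tin_c's own z axis and vertical below 0.35 rad and linear speed of tin_c below 0.05 m/s and contact force between the fingers and tin_c above 1 N and contact force between tin_c and tray below 0.1 N and (contact force between tin_a and tray between 1 and 3.7 N and angle between tin_a's own z axis and vertical below 0.12 rad and x of tin_a in the frame of tray between -0.06 and 0.06 m and y of tin_a in the frame of tray between -0.155 and 0.155 m and contact force between each of the fingers, tin_c and tin_a below 0.1 N and linear speed of tin_a below 0.05 m/s) and (contact force between tin_b and tray between 1 and 3.7 N and angle between tin_b's own z axis and vertical below 0.12 rad and x of tin_b in the frame of tray between -0.06 and 0.06 m and y of tin_b in the frame of tray between -0.155 and 0.155 m and contact force between each of the fingers, tin_c and tin_b below 0.1 N and linear speed of tin_b below 0.05 m/s)))); the arm keeps its last pose, push and grip.
It fails at once if a tin is tipped over (tilted more than 0.6 rad) (angle between any of tin_a, tin_b, tin_c's own z axis and vertical above 0.6 rad).
It fails at once if a tin is dropped (falls free of the fingers faster than 0.8 m/s) ((linear speed of tin_a above 0.8 m/s and contact force between the fingers and tin_a below 0.1 N) or (linear speed of tin_b above 0.8 m/s and contact force between the fingers and tin_b below 0.1 N) or (linear speed of tin_c above 0.8 m/s and contact force between the fingers and tin_c below 0.1 N)).
It fails at once if a bystander is moved by more than 40 mm (distance of any of ramekin, shaker, spoon, squeeze, sauce, jar from where it was at the start of the episode above 0.04 m).
It also fails if it takes over 69 s, if anything falls off the work surface, if the arm or the gripper's body presses on something with over 40 N, if the wrist force passes 120 N, or if a joint passes its speed limit or range.

## Working session

There is one attempt and no reset: what is moved stays moved. The work goes in short steps, Python scripts to look and compute and a shell command to move; the robot and the scene stay as the last step left them, time stands still between calls to the robot, and variables do not carry over. Pictures are saved under pics/ and viewed, at most 10 in all, crops included, and the job is handed in when it is done.

```bash
mkdir -p pics; cat > h.py <<'E'
import numpy as np, cv2
from plant import bot, viewer
def ray(p,c):
    f=200/np.tan(np.radians(c["fov_y"]/2)); T=np.array(c["T"])
    d=T[:3,:3]@np.array([(p[0]-c["cx"])/f,(p[1]-c["cy"])/f,1]); return T[:3,3],d
def onz(p,c,z):
    o,d=ray(p,c); return o+d*(z-o[2])/d[2]
def save(c,n): cv2.imwrite("pics/"+n,c["frame"][:,:,::-1])
E
python3 - <<'E'
from h import *
np.set_printoptions(precision=1,suppress=True)
t=viewer.capture("top");s=viewer.capture("side")
save(t,"top.png");save(s,"side.png")
print(np.array(t["T"]),np.array(s["T"]))
for n,z in [("tin_a",110),("tray",16),("ramekin",40),("shaker",80),("spoon",5),("squeeze",170),("sauce",170),("jar",100)]:
    for r in viewer.recognise(n,t): print(n,r["score"],np.array(r["centre"]),onz(r["centre"],t,z))
o=bot.get_obs();print(o)
E
```

```text
[[ -0.   -1.    0.1 518. ]
 [ -1.    0.    0.   29.7]
 [ -0.   -0.1  -1.  893.2]
 [  0.    0.    0.    1. ]] [[   0.9   -0.4    0.3  312.5]
 [  -0.5   -0.7    0.6 -392.7]
 [  -0.    -0.6   -0.8  661.6]
 [   0.     0.     0.     1. ]]
tin_a 0.93 [168.6 249.5] [509.1 302.8 110. ]
tin_a 0.9 [295.  244.2] [512.   79.7 110. ]
tin_a 0.83 [341.6 332.9] [356.6   2.9 110. ]
tin_a 0.64 [239.5 193.4] [604.6 175.8 110. ]
tray 0.61 [460.6 213.3] [ 562.4 -241.2   16. ]
ramekin 0.92 [295.7 189.1] [617.3  80.1  40. ]
shaker 0.98 [172.6 197.1] [604.8 305.1  80. ]
spoon 0.73 [244.9 354.5] [298.  190.4   5. ]
spoon 0.64 [169.  251.2] [504.5 338.6   5. ]
squeeze 0.69 [430.1  98.2] [ 745.9 -153.   170. ]
sauce 0.63 [367.2 102.1] [742.8 -49.4 170. ]
sauce 0.58 [248.  365.5] [321.5 155.9 170. ]
jar 0.9 [318.5 106.3] [759.8  31.3 100. ]
{'time': 0.5, 'joint_positions': array([-1.3,  0.3,  1.5,  0. ,  1.3, -0.1]), 'dq': array([-0., -0., -0.,  0.,  0., -0.]), 'tau': array([ -0. , -43.1, -24.4,   0.1,   0. ,  -0. ]), 'tool_pos': array([ 229.2, -472.3,  226.7]), 'tcp_rot': array([ 3.1, -0. ,  0.5]), 'contact_force': array([ 0. ,  0.2, -0.2]), 'moment': array([-0.,  0.,  0.]), 'finger_force': 0.0, 'grip_width': 91.81538994311566}
```

View pics/top.png

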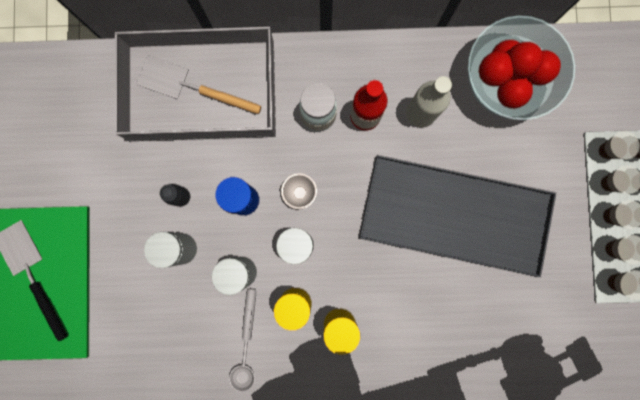

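View pics/side.png

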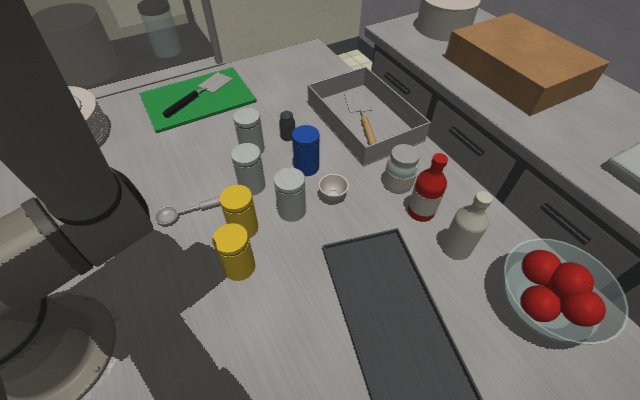

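The three bare tins show in the top view at about (161,250), (230,275) and (295,245). The blue one is at (236,195) and the yellow ones at (292,309) and (341,333). The tray's corners are near (377,157), (554,192), (540,275) and (360,238). I'll refine these positions next.

```bash
python3 - <<'E'
from h import *
np.set_printoptions(precision=3,suppress=True)
t=viewer.capture("top"); im=t["frame"]
g=cv2.cvtColor(im,cv2.COLOR_RGB2GRAY)
f=200/np.tan(np.radians(t["fov_y"]/2)); print("exp lid r px",32*f/(893-110))
for a in [(161,250),(230,275),(295,245),(236,195)]:
    x0,y0=a[0]-32,a[1]-32; w=cv2.resize(g[y0:y0+64,x0:x0+64],None,fx=4,fy=4,interpolation=cv2.INTER_CUBIC)
    c=cv2.HoughCircles(w,cv2.HOUGH_GRADIENT,1,200,param1=80,param2=10,minRadius=60,maxRadius=82)
    u=c[0,0]/4; p=(u[0]+x0-.4,u[1]+y0-.4); print(a,p,u[2],onz(p,t,110))
m=viewer.cut_out("tray",t)[0]["pixels"].astype(np.uint8)
r=cv2.minAreaRect(cv2.findNonZero(m)); b=cv2.boxPoints(r)
B=np.array([onz(q,t,14) for q in b]);print(b,B,B.mean(0),[np.linalg.norm(B[i]-B[i-1]) for i in range(4)])
o=bot.get_obs();print(o["tool_pos"],o["tcp_rot"],o["time"])
E
```

```text
exp lid r px 18.199131533452594
(161, 250) (np.float32(161.475), np.float32(249.225)) 17.725 [509.911 315.402 110.   ]
(230, 275) (np.float32(229.225), np.float32(275.975)) 17.825 [459.788 196.416 110.   ]
(295, 245) (np.float32(293.725), np.float32(245.725)) 18.0 [509.381  82.005 110.   ]
(236, 195) (np.float32(233.225), np.float32(194.725)) 18.35 [602.54  186.952 110.   ]
[[358.677 238.078]
 [376.701 153.59 ]
 [558.213 192.312]
 [540.189 276.8  ]] [[ 519.669  -39.871   14.   ]
 [ 686.436  -81.529   14.   ]
 [ 598.166 -434.837   14.   ]
 [ 434.325 -389.732   14.   ]] [ 559.649 -236.492   14.   ] [np.float64(360.119878302542), np.float64(171.8916870940735), np.float64(364.16770361908175), np.float64(169.936544354601)]
[ 229.222 -472.298  226.749] [3.142 0.    0.452] 0.6
```

```bash
H="python3 -m handwheel"
$H '0.25 0 0 0 0 0.036 1; 0.5 0 0 0 0 0.072 1; 0.75 0 0 0 0 0.108 1; 1 0 0 0 0 0.144 1; 1 0 0 0 0 0.144 1'
$H '0.12 -0.33 0 0 0 0 1; 0.25 -0.66 0 0 0 0 1; 0.38 -1 0 0 0 0 1'
$H '0.12 -0.33 0 0 0 0 1; 0.25 -0.66 0 0 0 0 1; 0.38 -1 0 0 0 0 1'
$H '0.12 -0.33 0 0 0 0 1; 0.25 -0.66 0 0 0 0 1; 0.38 -1 0 0 0 0 1'
$H '0.12 -0.33 0 0 0 0 1; 0.25 -0.66 0 0 0 0 1; 0.38 -1 0 0 0 0 1'
$H '0.12 -0.33 0 0 0 0 1; 0.25 -0.66 0 0 0 0 1; 0.38 -1 0 0 0 0 1; 0.38 -1 0 0 0 0 1'
python3 - <<'E'
from h import *
np.set_printoptions(precision=3,suppress=True)
w=viewer.capture("wrist"); save(w,"w1.png"); o=bot.get_obs();print(o["tool_pos"],o["tcp_rot"],o["time"])
for r in viewer.cut_out("tin_a",w): print(r["score"],r["centre"],onz(r["centre"],w,110))
E
```

```text
time: 1.02
tool_pos: [322.3, -426.8, 226.8]
tcp_rot: [-3.141, -0.002, -0.004]
contact_force: [0.1, 1.1, -0.5]
grip_width: 91.7
finger_force: 0.0
time: 1.27
tool_pos: [357.1, -328.0, 226.5]
tcp_rot: [-3.142, 0.0, -0.0]
contact_force: [0.2, -0.5, -0.0]
grip_width: 91.5
finger_force: 0.0
time: 1.52
tool_pos: [395.3, -227.6, 226.9]
tcp_rot: [3.141, -0.0, 0.0]
contact_force: [1.2, -0.5, 0.3]
grip_width: 91.9
finger_force: 0.0
time: 1.77
tool_pos: [433.5, -127.6, 227.0]
tcp_rot: [3.141, -0.0, 0.001]
contact_force: [0.4, 0.1, 0.2]
grip_width: 91.8
finger_force: 0.0
time: 2.02
tool_pos: [471.7, -27.6, 227.0]
tcp_rot: [3.141, -0.001, 0.001]
contact_force: [0.7, -1.5, 0.4]
grip_width: 91.7
finger_force: 0.0
time: 2.35
tool_pos: [510.9, 75.9, 226.7]
tcp_rot: [-3.14, -0.001, 0.006]
contact_force: [-1.1, -0.1, -0.8]
grip_width: 91.9
finger_force: 0.0
[510.005  73.525 226.443] [-3.141 -0.     0.005] 2.4
0.94 [381.8, 315.6] [378.482  12.343 110.   ]
0.89 [90.4, 182.2] [521.08 288.59 110.  ]
0.76 [315.2, 187.8] [517.168  82.301 110.   ]
0.72 [197.1, 84.1] [606.257 181.017 110.   ]
0.71 [542.0, 118.7] [ 580.046 -113.005  110.   ]
0.7 [312.4, 267.6] [434.642  85.18  110.   ]
0.69 [210.7, 221.4] [483.35 181.95 110.  ]
```

View pics/w1.png

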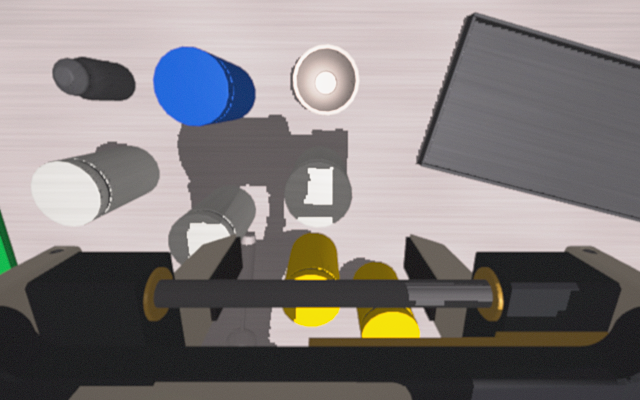

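The wrist picture shows the near tin's lid around (318,188), with the ramekin behind it at (325,80). Fingers sit on either side and nothing is in the way of the descent. I'll compare this lid position with the top view.

```bash
python3 - <<'E'
from h import *
np.set_printoptions(precision=1,suppress=True)
w=viewer.capture("wrist"); o=bot.get_obs();print(o["tool_pos"],np.array(w["T"]))
for p,z in [((318.5,188),110),((318.5,155),110),((318.5,224),110),((66,192),110),((325,80),40)]: print(p,onz(p,w,z))
f=200/np.tan(np.radians(w["fov_y"]/2)); Ti=np.linalg.inv(np.array(w["T"]))
for x in (509.4,514,518):
    P=[[x+32*np.cos(a),82+32*np.sin(a),110,1] for a in (0,np.pi/2,np.pi,-np.pi/2)]
    q=(Ti@np.array(P).T); print(x,(q[:2]/q[2]*f+np.array([[w["cx"]],[w["cy"]]])).T.tolist())
m=viewer.cut_out("tin_a",w)
for r in m:
    ys,xs=np.nonzero(r["pixels"]); print(r["score"],xs.min(),xs.max(),ys.min(),ys.max())
E
```

```text
[509.3  71.  226.4] [[  0.   -1.   -0.3 589.9]
 [ -1.   -0.   -0.   71.4]
 [ -0.    0.3  -1.  384.8]
 [  0.    0.    0.    1. ]]
(318.5, 188) [515.5  75.  110. ]
(318.5, 155) [545.9  75.  110. ]
(318.5, 224) [479.9  75.  110. ]
(66, 192) [510.7 308.3 110. ]
(325, 80) [613.2  69.1  40. ]
509.4 [[310.68654975224797, 160.02042287958494], [276.38143797083586, 194.1846558976554], [311.18420521025814, 226.42637981346385], [345.49746843273465, 194.45346346793775]]
514 [[310.64815113930393, 154.89660358565072], [276.1807814497258, 189.39298419786812], [311.1505670428018, 221.93778300720885], [345.62624525548677, 189.6642249465685]]
518 [[310.6144519793629, 150.39986808776615], [276.00473606296174, 185.18902564735941], [311.1210631642396, 218.00085584676708], [345.73922696618735, 185.46241013600215]]
0.87 163 250 184 264
0.87 350 416 260 337
0.8 279 347 145 225
0.61 280 334 231 324
0.61 147 250 43 123
```

```bash
python3 -c "
import cv2
i=cv2.imread('pics/w1.png')[130:250,260:380];cv2.imwrite('pics/w1c.png',cv2.resize(i,(600,600),interpolation=cv2.INTER_CUBIC))"
```

```text
(no output)
```

View pics/w1c.png

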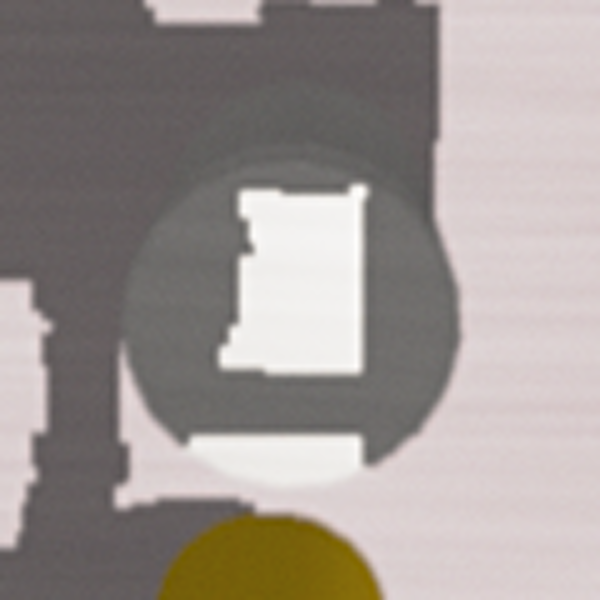

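The crop puts the lid at columns 284–352 and rows 161–227. That agrees with x≈509 and y≈81, so I'll descend and grip.

```bash
H="python3 -m handwheel"
$H '0 -0.05 0.25 0 0 0 1; 0 -0.1 0.5 0 0 0 1; 0 -0.1 0.75 0 0 0 1; 0 -0.1 1 0 0 0 1'
$H '0 0 0.2 0 0 0 1; 0 0 0.4 0 0 0 1; 0 0 0.55 0 0 0 1; 0 0 0.67 0 0 0 1; 0 0 0.67 0 0 0 1; 0 0 0.67 0 0 0 0.6; 0 0 0.67 0 0 0 0.3; 0 0 0.67 0 0 0 -0.2'
$H '0 0 0 0 0 0 -0.5; 0 0 0 0 0 0 -0.5; 0 0 0 0 0 0 -0.5; 0 0 0 0 0 0 -0.5; 0 0 0 0 0 0 -0.5; 0 0 0 0 0 0 -0.5'
```

```text
time: 2.88
tool_pos: [509.3, 79.7, 126.1]
tcp_rot: [3.141, -0.001, -0.002]
contact_force: [0.1, -0.1, -0.5]
grip_width: 91.7
finger_force: 0.0
time: 3.55
tool_pos: [510.2, 80.7, 60.8]
tcp_rot: [3.141, -0.002, -0.001]
contact_force: [0.0, -0.4, 0.3]
grip_width: 76.1
finger_force: 0.0
time: 4.05
tool_pos: [510.0, 80.9, 60.5]
tcp_rot: [3.141, -0.001, -0.0]
contact_force: [-0.8, -2.3, 6.4]
grip_width: 64.0
finger_force: 30.0
```

```bash
H="python3 -m handwheel"
$H '0 0 -0.1 0 0 0 -0.5; 0 0 -0.3 0 0 0 -0.5; 0 0 -0.5 0 0 0 -0.5; 0 0 -0.7 0 0 0 -0.5; 0 0 -0.9 0 0 0 -0.5; 0 0 -1 0 0 0 -0.5; 0 0 -1 0 0 0 -0.5; 0 0 -1 0 0 0 -0.5'
$H '0 0 0 0 0 0 -0.5; 0 0 0 0 0 0 -0.5; 0 0 0 0 0 0 -0.5; 0 0 0 0 0 0 -0.5'
$H '0 0 0 0 0 0 -0.5; 0 0 0 0 0 0 -0.5'
$H '0 0 0 0 0 0 -0.5; 0 0 0 0 0 0 -0.5'
```

```text
time: 4.72
tool_pos: [509.1, 81.3, 159.3]
tcp_rot: [-3.142, 0.001, -0.0]
contact_force: [-0.5, 0.2, -5.9]
grip_width: 64.7
finger_force: 30.0
time: 5.05
tool_pos: [509.1, 81.2, 158.9]
tcp_rot: [3.142, 0.002, -0.001]
contact_force: [1.1, 0.0, -6.3]
grip_width: 64.6
finger_force: 30.0
time: 5.22
tool_pos: [509.4, 81.2, 159.4]
tcp_rot: [3.142, 0.0, -0.001]
contact_force: [0.3, -0.3, -5.2]
grip_width: 64.4
finger_force: 30.0
time: 5.38
tool_pos: [509.5, 81.2, 159.7]
tcp_rot: [3.141, -0.0, -0.001]
contact_force: [0.4, 0.7, -5.8]
grip_width: 64.5
finger_force: 30.0
```

About 5.7 N, so this one is heavy. I'll put it in the far tray slot.

```bash
H="python3 -m handwheel"
$H '0.01 0.1 0 0 0 0 -0.5; 0.02 0.3 0 0 0 0 -0.5; 0.04 0.53 0 0 0 0 -0.5; 0.05 0.76 0 0 0 0 -0.5; 0.05 1 0 0 0 0 -0.5'
$H '0.01 0.25 0 0 0 0 -0.5; 0.02 0.5 0 0 0 0 -0.5; 0.04 0.75 0 0 0 0 -0.5; 0.05 1 0 0 0 0 -0.5'
$H '0.01 0.25 0 0 0 0 -0.5; 0.02 0.5 0 0 0 0 -0.5; 0.04 0.75 0 0 0 0 -0.5; 0.05 1 0 0 0 0 -0.5'
$H '0.01 0.25 0 0 0 0 -0.5; 0.02 0.5 0 0 0 0 -0.5; 0.04 0.72 0 0 0 0 -0.5; 0.05 0.9 0 0 0 0 -0.5; 0.05 1 0 0 0 0 -0.5'
$H '0.01 0.1 0 0 0 0 -0.5; 0.01 0.2 0 0 0 0 -0.5; 0.01 0.28 0 0 0 0 -0.5; 0.01 0.32 0 0 0 0 -0.5; 0.01 0.32 0 0 0 0 -0.5; 0.01 0.32 0 0 0 0 -0.5'
$H '0 0 0.1 0 0 0 -0.5; 0 0 0.25 0 0 0 -0.5; 0 0 0.4 0 0 0 -0.5; 0 0 0.55 0 0 0 -0.5; 0 0 0.7 0 0 0 -0.5; 0 0 0.8 0 0 0 -0.5; 0 0 0.85 0 0 0 -0.5; 0 0 0.88 0 0 0 -0.5'
$H '0 0 0.02 0 0 0 -0.5; 0 0 0.04 0 0 0 -0.5; 0 0 0.06 0 0 0 -0.5; 0 0 0.06 0 0 0 -0.5; 0 0 0.06 0 0 0 -0.5'
```

```text
time: 5.8
tool_pos: [514.6, -20.3, 159.8]
tcp_rot: [3.141, -0.0, -0.0]
contact_force: [0.6, 0.2, -6.1]
grip_width: 64.4
finger_force: 30.0
time: 6.13
tool_pos: [519.2, -120.9, 159.8]
tcp_rot: [3.141, -0.0, -0.001]
contact_force: [0.0, -1.1, -5.1]
grip_width: 64.4
finger_force: 30.0
time: 6.47
tool_pos: [524.0, -220.8, 159.7]
tcp_rot: [3.141, -0.0, -0.001]
contact_force: [0.5, 0.5, -5.3]
grip_width: 64.3
finger_force: 30.0
time: 6.88
tool_pos: [528.6, -321.8, 159.4]
tcp_rot: [3.141, 0.0, -0.002]
contact_force: [-0.4, 0.4, -4.9]
grip_width: 64.3
finger_force: 30.0
time: 7.38
tool_pos: [530.2, -350.3, 159.7]
tcp_rot: [-3.141, 0.0, -0.0]
contact_force: [-1.3, -0.5, -5.1]
grip_width: 64.4
finger_force: 30.0
time: 8.05
tool_pos: [530.1, -350.2, 70.8]
tcp_rot: [-3.141, 0.001, -0.0]
contact_force: [0.9, 0.8, -4.2]
grip_width: 64.3
finger_force: 30.0
time: 8.47
tool_pos: [530.4, -350.9, 66.1]
tcp_rot: [3.141, -0.0, -0.001]
contact_force: [0.2, -0.0, -5.2]
grip_width: 63.8
finger_force: 30.0
```

```bash
H="python3 -m handwheel"
$H '0 0 0.01 0 0 0 -0.5; 0 0 0.02 0 0 0 -0.5; 0 0 0.03 0 0 0 -0.5; 0 0 0.03 0 0 0 -0.5; 0 0 0.03 0 0 0 -0.5'
$H '0 0 0 0 0 0 0.5; 0 0 0 0 0 0 0.8; 0 0 0 0 0 0 1; 0 0 0 0 0 0 1; 0 0 0 0 0 0 1; 0 0 0 0 0 0 1'
$H '0 0 -0.15 0 0 0 1; 0 0 -0.4 0 0 0 1; 0 0 -0.7 0 0 0 1; 0 0 -1 0 0 0 1'
$H '0 -0.1 -0.3 0 0 0 1; -0.02 -0.3 -0.6 0 0 0 1; -0.05 -0.65 -0.65 0 0 0 1; -0.1 -1 -0.65 0 0 0 1'
python3 - <<'E'
from h import *
t=viewer.capture("top"); save(t,"top2.png")
print(bot.get_obs()["contact_force"])
E
```

```text
time: 8.88
tool_pos: [530.5, -351.1, 64.5]
tcp_rot: [3.14, -0.001, -0.001]
contact_force: [-3.0, 1.2, 6.0]
grip_width: 64.3
finger_force: 30.0
time: 9.38
tool_pos: [530.3, -350.8, 62.7]
tcp_rot: [3.141, -0.0, -0.001]
contact_force: [0.1, -0.3, 0.4]
grip_width: 91.2
finger_force: 0.0
time: 9.72
tool_pos: [529.9, -350.5, 163.2]
tcp_rot: [-3.141, 0.001, -0.001]
contact_force: [-0.2, -1.0, 0.0]
grip_width: 91.8
finger_force: 0.0
time: 10.05
tool_pos: [521.3, -251.1, 230.4]
tcp_rot: [3.138, -0.005, -0.002]
contact_force: [0.1, 0.2, -0.5]
grip_width: 91.5
finger_force: 0.0
[ 0.18249326  5.45069533 -0.73395656]
```

View pics/top2.png

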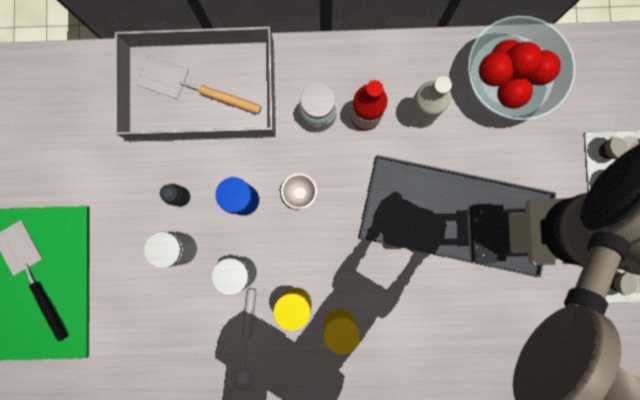

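The arm hides the placed tin in this view. The other two tins are unmoved at (162,250) and (230,275). Next is the middle one.

```bash
H="python3 -m handwheel"
$H '-0.04 -0.33 0 0 0 0 1; -0.09 -0.66 0 0 0 0 1; -0.13 -1 0 0 0 0 1'
$H '-0.04 -0.33 0 0 0 0 1; -0.09 -0.66 0 0 0 0 1; -0.13 -1 0 0 0 0 1'
$H '-0.04 -0.33 0 0 0 0 1; -0.09 -0.66 0 0 0 0 1; -0.13 -1 0 0 0 0 1'
$H '-0.04 -0.33 0 0 0 0 1; -0.09 -0.66 0 0 0 0 1; -0.13 -0.9 0 0 0 0 1; -0.13 -1 0 0 0 0 1'
$H '-0.04 -0.2 0 0 0 0 1; -0.08 -0.35 0 0 0 0 1; -0.08 -0.47 0 0 0 0 1; -0.08 -0.47 0 0 0 0 1; -0.08 -0.47 0 0 0 0 1; -0.08 -0.47 0 0 0 0 1'
$H '0 0 0.25 0 0 0 1; 0 0 0.5 0 0 0 1; 0 0 0.7 0 0 0 1; 0 0 0.8 0 0 0 1; 0 0 0.8 0 0 0 1'
python3 - <<'E'
from h import *
np.set_printoptions(precision=1,suppress=True)
w=viewer.capture("wrist"); save(w,"w2.png");print(bot.get_obs()["tool_pos"])
for r in viewer.cut_out("tin_a",w):
    ys,xs=np.nonzero(r["pixels"]); print(r["score"],xs.min(),xs.max(),ys.min(),ys.max())
f=200/np.tan(np.radians(w["fov_y"]/2)); Ti=np.linalg.inv(np.array(w["T"]))
P=[[460+32*np.cos(a),196+32*np.sin(a),110,1] for a in (0,np.pi/2,np.pi,-np.pi/2)]
q=(Ti@np.array(P).T); print((q[:2]/q[2]*f+np.array([[w["cx"]],[w["cy"]]])).T)
E
```

```text
time: 10.35
tool_pos: [506.8, -149.8, 227.6]
tcp_rot: [3.142, 0.0, -0.001]
contact_force: [-0.0, 0.3, 0.6]
grip_width: 91.9
finger_force: 0.0
time: 10.6
tool_pos: [493.9, -49.5, 227.7]
tcp_rot: [3.141, 0.0, -0.001]
contact_force: [0.5, 0.1, 0.1]
grip_width: 91.7
finger_force: 0.0
time: 10.85
tool_pos: [481.0, 50.6, 227.7]
tcp_rot: [3.141, -0.0, -0.001]
contact_force: [1.7, -0.1, 0.3]
grip_width: 91.5
finger_force: 0.0
time: 11.18
tool_pos: [467.6, 152.0, 227.7]
tcp_rot: [-3.141, 0.0, 0.002]
contact_force: [0.0, 0.5, -0.4]
grip_width: 91.6
finger_force: 0.0
time: 11.68
tool_pos: [460.9, 195.4, 227.6]
tcp_rot: [3.141, 0.0, -0.001]
contact_force: [0.2, -0.3, 0.4]
grip_width: 92.1
finger_force: 0.0
time: 12.1
tool_pos: [459.4, 194.7, 145.4]
tcp_rot: [3.14, 0.005, -0.002]
contact_force: [-0.9, -0.0, -0.3]
grip_width: 91.9
finger_force: 0.0
[460.3 195.1 146.9]
0.76 275 367 155 268
0.75 392 475 215 333
0.65 281 388 0 64
0.62 79 229 99 202
[[319.3 180.9]
 [272.1 227. ]
 [319.7 269. ]
 [366.9 226.9]]
```

View pics/w2.png

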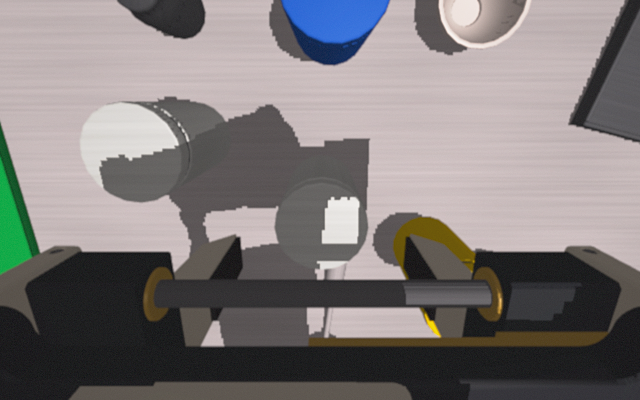

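The middle tin's lid spans columns 275–367 and rows 178–268, which matches the prediction, and the yellow tin is clear of the fingers. I'll descend, grip and weigh it.

```bash
H="python3 -m handwheel"
$H '0 0 0.2 0 0 0 1; 0 0 0.4 0 0 0 1; 0 0 0.6 0 0 0 1; 0 0 0.75 0 0 0 1; 0 0 0.87 0 0 0 1; 0 0 0.87 0 0 0 1; 0 0 0.87 0 0 0 0.6; 0 0 0.87 0 0 0 0.3'
$H '0 0 0 0 0 0 0; 0 0 0 0 0 0 -0.5; 0 0 0 0 0 0 -0.5; 0 0 0 0 0 0 -0.5; 0 0 0 0 0 0 -0.5; 0 0 0 0 0 0 -0.5; 0 0 0 0 0 0 -0.5'
$H '0 0 -0.1 0 0 0 -0.5; 0 0 -0.3 0 0 0 -0.5; 0 0 -0.5 0 0 0 -0.5; 0 0 -0.7 0 0 0 -0.5; 0 0 -0.9 0 0 0 -0.5; 0 0 -1 0 0 0 -0.5'
$H '0 0 -0.2 0 0 0 -0.5; 0 0 -0.4 0 0 0 -0.5; 0 0 -0.5 0 0 0 -0.5; 0 0 -0.5 0 0 0 -0.5; 0 0 -0.5 0 0 0 -0.5; 0 0 -0.5 0 0 0 -0.5; 0 0 -0.5 0 0 0 -0.5'
$H '0 0 0 0 0 0 -0.5; 0 0 0 0 0 0 -0.5'
$H '0 0 0 0 0 0 -0.5; 0 0 0 0 0 0 -0.5'
$H '0 0 0 0 0 0 -0.5; 0 0 0 0 0 0 -0.5'
```

```text
time: 12.87
tool_pos: [461.7, 196.3, 62.1]
tcp_rot: [-3.141, -0.002, -0.001]
contact_force: [-0.4, -0.1, 0.4]
grip_width: 82.5
finger_force: 0.0
time: 13.45
tool_pos: [461.2, 196.2, 61.5]
tcp_rot: [-3.142, -0.002, -0.001]
contact_force: [-0.1, -2.1, 6.1]
grip_width: 64.2
finger_force: 30.0
time: 13.95
tool_pos: [461.1, 196.5, 163.3]
tcp_rot: [-3.141, -0.002, -0.0]
contact_force: [0.1, 0.0, -2.2]
grip_width: 64.8
finger_force: 30.0
time: 14.53
tool_pos: [459.8, 196.1, 209.5]
tcp_rot: [3.141, 0.003, -0.001]
contact_force: [-0.1, -1.2, -3.5]
grip_width: 64.4
finger_force: 30.0
time: 14.7
tool_pos: [460.2, 196.2, 210.0]
tcp_rot: [3.141, 0.001, -0.001]
contact_force: [-0.0, 0.2, -3.7]
grip_width: 64.5
finger_force: 30.0
time: 14.87
tool_pos: [460.5, 196.2, 210.4]
tcp_rot: [3.141, 0.0, -0.001]
contact_force: [-0.9, -0.6, -2.8]
grip_width: 64.5
finger_force: 30.0
time: 15.03
tool_pos: [460.6, 196.2, 210.7]
tcp_rot: [3.141, 0.0, -0.001]
contact_force: [-0.2, -0.1, -3.1]
grip_width: 64.5
finger_force: 30.0
```

Second tin is about 3.2 N, much lighter than the first. It goes in the centre slot.

```bash
H="python3 -m handwheel"
$H '0.02 0.1 0 0 0 0 -0.5; 0.07 0.3 0 0 0 0 -0.5; 0.12 0.53 0 0 0 0 -0.5; 0.18 0.76 0 0 0 0 -0.5; 0.23 1 0 0 0 0 -0.5'
$H '0.06 0.25 0 0 0 0 -0.5; 0.12 0.5 0 0 0 0 -0.5; 0.17 0.75 0 0 0 0 -0.5; 0.23 1 0 0 0 0 -0.5'
$H '0.06 0.25 0 0 0 0 -0.5; 0.12 0.5 0 0 0 0 -0.5; 0.17 0.75 0 0 0 0 -0.5; 0.23 1 0 0 0 0 -0.5'
$H '0.06 0.25 0 0 0 0 -0.5; 0.12 0.5 0 0 0 0 -0.5; 0.17 0.72 0 0 0 0 -0.5; 0.23 0.9 0 0 0 0 -0.5; 0.23 1 0 0 0 0 -0.5'
$H '0.04 0.1 0 0 0 0 -0.5; 0.08 0.2 0 0 0 0 -0.5; 0.08 0.28 0 0 0 0 -0.5; 0.08 0.33 0 0 0 0 -0.5; 0.08 0.33 0 0 0 0 -0.5; 0.08 0.33 0 0 0 0 -0.5'
$H '0 0 0.1 0 0 0 -0.5; 0 0 0.25 0 0 0 -0.5; 0 0 0.45 0 0 0 -0.5; 0 0 0.65 0 0 0 -0.5; 0 0 0.85 0 0 0 -0.5; 0 0 1 0 0 0 -0.5'
$H '0 0 0.15 0 0 0 -0.5; 0 0 0.25 0 0 0 -0.5; 0 0 0.35 0 0 0 -0.5; 0 0 0.4 0 0 0 -0.5; 0 0 0.43 0 0 0 -0.5; 0 0 0.43 0 0 0 -0.5; 0 0 0.43 0 0 0 -0.5'
```

```text
time: 15.45
tool_pos: [483.7, 94.7, 210.8]
tcp_rot: [3.141, -0.0, -0.0]
contact_force: [1.0, -0.1, -1.8]
grip_width: 65.0
finger_force: 30.0
time: 15.78
tool_pos: [506.4, -5.8, 210.8]
tcp_rot: [3.141, -0.0, -0.001]
contact_force: [1.4, 0.4, -2.4]
grip_width: 64.6
finger_force: 30.0
time: 16.12
tool_pos: [529.1, -105.9, 210.7]
tcp_rot: [3.141, 0.0, -0.001]
contact_force: [-0.4, -0.3, -2.9]
grip_width: 64.6
finger_force: 30.0
time: 16.53
tool_pos: [552.5, -206.8, 210.4]
tcp_rot: [3.141, -0.0, -0.002]
contact_force: [0.1, 0.9, -2.4]
grip_width: 64.9
finger_force: 30.0
time: 17.03
tool_pos: [560.2, -236.5, 210.7]
tcp_rot: [-3.141, 0.0, -0.001]
contact_force: [-0.1, -0.2, -2.5]
grip_width: 64.1
finger_force: 30.0
time: 17.53
tool_pos: [559.5, -235.6, 108.4]
tcp_rot: [-3.14, 0.002, 0.0]
contact_force: [-0.6, -0.4, -2.2]
grip_width: 64.3
finger_force: 30.0
time: 18.12
tool_pos: [560.6, -237.0, 68.3]
tcp_rot: [3.141, -0.001, -0.001]
contact_force: [-0.1, -0.9, -2.8]
grip_width: 64.6
finger_force: 30.0
```

```bash
H="python3 -m handwheel"
$H '0 0 0.01 0 0 0 -0.5; 0 0 0.02 0 0 0 -0.5; 0 0 0.03 0 0 0 -0.5; 0 0 0.04 0 0 0 -0.5; 0 0 0.04 0 0 0 -0.5; 0 0 0.04 0 0 0 -0.5'
$H '0 0 0 0 0 0 0.5; 0 0 0 0 0 0 0.7; 0 0 0 0 0 0 0.8; 0 0 0 0 0 0 0.8; 0 0 0 0 0 0 0.8; 0 0 0 0 0 0 0.8'
$H '0 0 -0.15 0 0 0 0.8; 0 0 -0.4 0 0 0 0.8; 0 0 -0.7 0 0 0 0.8; 0 0 -1 0 0 0 0.8'
$H '0 -0.1 -0.3 0 0 0 1; -0.02 -0.3 -0.6 0 0 0 1; -0.05 -0.65 -0.65 0 0 0 1; -0.1 -1 -0.65 0 0 0 1'
$H '-0.03 -0.33 0 0 0 0 1; -0.06 -0.66 0 0 0 0 1; -0.09 -1 0 0 0 0 1'
$H '-0.03 -0.33 0 0 0 0 1; -0.06 -0.66 0 0 0 0 1; -0.09 -1 0 0 0 0 1'
$H '-0.03 -0.33 0 0 0 0 1; -0.06 -0.66 0 0 0 0 1; -0.09 -1 0 0 0 0 1'
$H '-0.03 -0.33 0 0 0 0 1; -0.06 -0.66 0 0 0 0 1; -0.09 -0.9 0 0 0 0 1; -0.09 -1 0 0 0 0 1'
$H '-0.02 -0.2 0 0 0 0 1; -0.04 -0.4 0 0 0 0 1; -0.04 -0.52 0 0 0 0 1; -0.04 -0.52 0 0 0 0 1; -0.04 -0.52 0 0 0 0 1; -0.04 -0.52 0 0 0 0 1'
python3 - <<'E'
from h import *
np.set_printoptions(precision=1,suppress=True)
t=viewer.capture("top"); save(t,"top3.png");print(bot.get_obs()["tool_pos"])
E
```

```text
time: 18.62
tool_pos: [560.8, -237.1, 65.5]
tcp_rot: [3.141, -0.002, -0.001]
contact_force: [-2.2, 0.5, 7.5]
grip_width: 64.2
finger_force: 30.0
time: 19.12
tool_pos: [560.3, -236.8, 63.6]
tcp_rot: [3.142, 0.0, -0.001]
contact_force: [0.1, -0.4, 0.3]
grip_width: 82.4
finger_force: 0.0
time: 19.45
tool_pos: [559.9, -236.6, 164.3]
tcp_rot: [-3.141, 0.001, -0.001]
contact_force: [1.2, -0.8, -0.2]
grip_width: 82.6
finger_force: 0.0
time: 19.78
tool_pos: [551.5, -136.9, 231.5]
tcp_rot: [3.139, -0.006, -0.003]
contact_force: [0.5, 1.0, -1.3]
grip_width: 92.0
finger_force: 0.0
time: 20.03
tool_pos: [541.0, -35.5, 228.8]
tcp_rot: [3.141, -0.0, -0.001]
contact_force: [0.4, -0.7, -0.5]
grip_width: 91.8
finger_force: 0.0
time: 20.28
tool_pos: [532.1, 64.7, 228.7]
tcp_rot: [3.141, -0.0, -0.001]
contact_force: [1.9, -0.0, 1.2]
grip_width: 92.1
finger_force: 0.0
time: 20.53
tool_pos: [523.1, 164.7, 228.7]
tcp_rot: [3.141, -0.0, -0.001]
contact_force: [1.7, 0.1, -1.0]
grip_width: 92.1
finger_force: 0.0
time: 20.87
tool_pos: [513.6, 266.4, 228.5]
tcp_rot: [-3.141, 0.0, 0.002]
contact_force: [-0.1, 0.2, -0.1]
grip_width: 91.7
finger_force: 0.0
time: 21.37
tool_pos: [510.9, 314.1, 228.6]
tcp_rot: [3.141, 0.0, -0.001]
contact_force: [-0.0, 0.4, 0.2]
grip_width: 91.9
finger_force: 0.0
[511.  314.  228.7]
```

View pics/top3.png

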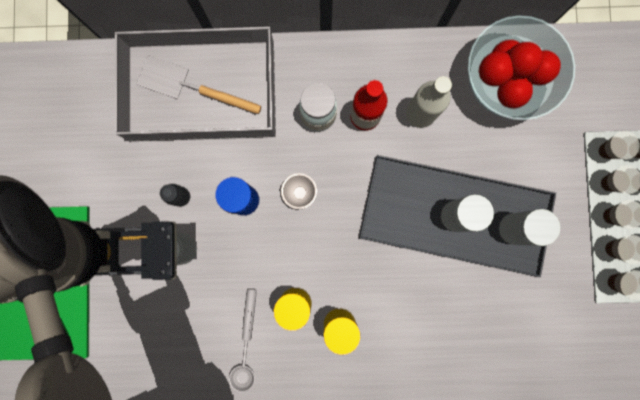

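Both placed tins stand in the tray, with lids at (475,213) and (541,228), and nothing else has moved. Now the third tin.

```bash
H="python3 -m handwheel"
$H '0 0 0.25 0 0 0 1; 0 0 0.5 0 0 0 1; 0 0 0.75 0 0 0 1; 0 0 1 0 0 0 1'
$H '0 0 0.2 0 0 0 1; 0 0 0.4 0 0 0 1; 0 0 0.55 0 0 0 1; 0 0 0.68 0 0 0 1; 0 0 0.68 0 0 0 1; 0 0 0.68 0 0 0 0.6; 0 0 0.68 0 0 0 0.3; 0 0 0.68 0 0 0 -0.2'
$H '0 0 0 0 0 0 -0.5; 0 0 0 0 0 0 -0.5; 0 0 0 0 0 0 -0.5; 0 0 0 0 0 0 -0.5; 0 0 0 0 0 0 -0.5; 0 0 0 0 0 0 -0.5'
$H '0 0 -0.1 0 0 0 -0.5; 0 0 -0.3 0 0 0 -0.5; 0 0 -0.5 0 0 0 -0.5; 0 0 -0.7 0 0 0 -0.5; 0 0 -0.9 0 0 0 -0.5; 0 0 -1 0 0 0 -0.5'
$H '0 0 -0.2 0 0 0 -0.5; 0 0 -0.4 0 0 0 -0.5; 0 0 -0.5 0 0 0 -0.5; 0 0 -0.5 0 0 0 -0.5; 0 0 -0.5 0 0 0 -0.5; 0 0 -0.5 0 0 0 -0.5; 0 0 -0.5 0 0 0 -0.5'
$H '0 0 0 0 0 0 -0.5; 0 0 0 0 0 0 -0.5'
$H '0 0 0 0 0 0 -0.5; 0 0 0 0 0 0 -0.5'
```

```text
time: 21.75
tool_pos: [511.0, 314.0, 128.0]
tcp_rot: [3.142, -0.001, -0.002]
contact_force: [0.7, 0.3, 0.8]
grip_width: 91.8
finger_force: 0.0
time: 22.42
tool_pos: [511.5, 315.2, 62.0]
tcp_rot: [-3.141, -0.002, -0.001]
contact_force: [-0.5, -0.1, 0.6]
grip_width: 76.3
finger_force: 0.0
time: 22.92
tool_pos: [511.1, 315.2, 61.6]
tcp_rot: [-3.141, -0.001, -0.001]
contact_force: [0.3, -2.4, 5.9]
grip_width: 64.2
finger_force: 30.0
time: 23.42
tool_pos: [511.2, 315.7, 163.4]
tcp_rot: [-3.14, -0.003, -0.0]
contact_force: [-0.1, 0.8, -2.0]
grip_width: 64.5
finger_force: 30.0
time: 24.0
tool_pos: [510.0, 314.9, 209.0]
tcp_rot: [3.14, 0.003, -0.001]
contact_force: [-0.7, -0.1, -1.7]
grip_width: 64.7
finger_force: 30.0
time: 24.17
tool_pos: [510.4, 315.1, 209.8]
tcp_rot: [3.141, 0.001, -0.001]
contact_force: [-0.7, 0.4, -1.5]
grip_width: 64.4
finger_force: 30.0
time: 24.33
tool_pos: [510.6, 315.2, 210.4]
tcp_rot: [3.141, 0.0, -0.001]
contact_force: [0.7, -0.7, -1.9]
grip_width: 64.3
finger_force: 30.0
```

Third tin is about 1.7 N, so the first is clearly the heaviest. This one goes in the near slot at (588,-122).

```bash
H="python3 -m handwheel"
$H '0.02 0.1 0 0 0 0 -0.5; 0.05 0.3 0 0 0 0 -0.5; 0.1 0.53 0 0 0 0 -0.5; 0.14 0.76 0 0 0 0 -0.5; 0.18 1 0 0 0 0 -0.5'
$H '0.05 0.25 0 0 0 0 -0.5; 0.1 0.5 0 0 0 0 -0.5; 0.14 0.75 0 0 0 0 -0.5; 0.18 1 0 0 0 0 -0.5'
$H '0.05 0.25 0 0 0 0 -0.5; 0.1 0.5 0 0 0 0 -0.5; 0.14 0.75 0 0 0 0 -0.5; 0.18 1 0 0 0 0 -0.5'
$H '0.05 0.25 0 0 0 0 -0.5; 0.1 0.5 0 0 0 0 -0.5; 0.14 0.72 0 0 0 0 -0.5; 0.18 0.9 0 0 0 0 -0.5; 0.18 1 0 0 0 0 -0.5'
$H '0.02 0.1 0 0 0 0 -0.5; 0.05 0.2 0 0 0 0 -0.5; 0.05 0.3 0 0 0 0 -0.5; 0.05 0.37 0 0 0 0 -0.5; 0.05 0.37 0 0 0 0 -0.5; 0.05 0.37 0 0 0 0 -0.5'
$H '0 0 0.1 0 0 0 -0.5; 0 0 0.25 0 0 0 -0.5; 0 0 0.45 0 0 0 -0.5; 0 0 0.65 0 0 0 -0.5; 0 0 0.85 0 0 0 -0.5; 0 0 1 0 0 0 -0.5'
$H '0 0 0.15 0 0 0 -0.5; 0 0 0.25 0 0 0 -0.5; 0 0 0.35 0 0 0 -0.5; 0 0 0.4 0 0 0 -0.5; 0 0 0.43 0 0 0 -0.5; 0 0 0.43 0 0 0 -0.5; 0 0 0.43 0 0 0 -0.5'
$H '0 0 0.01 0 0 0 -0.5; 0 0 0.02 0 0 0 -0.5; 0 0 0.03 0 0 0 -0.5; 0 0 0.04 0 0 0 -0.5; 0 0 0.04 0 0 0 -0.5; 0 0 0.04 0 0 0 -0.5'
```

```text
time: 24.75
tool_pos: [528.7, 213.7, 210.7]
tcp_rot: [3.141, -0.0, -0.0]
contact_force: [-0.0, -0.2, -1.9]
grip_width: 64.7
finger_force: 30.0
time: 25.08
tool_pos: [546.5, 113.2, 210.8]
tcp_rot: [3.141, -0.0, -0.001]
contact_force: [0.8, 0.1, -1.2]
grip_width: 64.1
finger_force: 30.0
time: 25.42
tool_pos: [564.4, 13.2, 210.8]
tcp_rot: [3.141, -0.0, -0.001]
contact_force: [0.2, 0.3, -1.8]
grip_width: 64.6
finger_force: 30.0
time: 25.83
tool_pos: [582.5, -87.8, 210.6]
tcp_rot: [3.141, -0.0, -0.003]
contact_force: [0.2, -0.7, -2.3]
grip_width: 64.2
finger_force: 30.0
time: 26.33
tool_pos: [587.3, -121.7, 210.7]
tcp_rot: [-3.141, 0.0, -0.001]
contact_force: [0.4, 0.2, -1.6]
grip_width: 64.6
finger_force: 30.0
time: 26.83
tool_pos: [586.4, -120.7, 108.3]
tcp_rot: [-3.141, 0.002, 0.0]
contact_force: [0.0, 0.2, -1.1]
grip_width: 64.4
finger_force: 30.0
time: 27.42
tool_pos: [587.8, -121.9, 68.2]
tcp_rot: [3.141, -0.001, -0.001]
contact_force: [0.1, -0.7, -2.4]
grip_width: 64.2
finger_force: 30.0
time: 27.92
tool_pos: [587.9, -122.1, 65.6]
tcp_rot: [3.141, -0.002, -0.001]
contact_force: [-2.8, 0.4, 9.1]
grip_width: 64.7
finger_force: 30.0
```

```bash
H="python3 -m handwheel"
$H '0 0 0 0 0 0 0.5; 0 0 0 0 0 0 0.7; 0 0 0 0 0 0 0.8; 0 0 0 0 0 0 0.8; 0 0 0 0 0 0 0.8; 0 0 0 0 0 0 0.8; 0 0 0 0 0 0 0.8; 0 0 0 0 0 0 0.8'
$H '0 0 -0.15 0 0 0 0.8; 0 0 -0.4 0 0 0 0.8; 0 0 -0.7 0 0 0 0.8; 0 0 -1 0 0 0 0.8'
$H '0 0.1 -0.3 0 0 0 1; -0.05 0.3 -0.6 0 0 0 1; -0.15 0.65 -0.65 0 0 0 1; -0.25 1 -0.65 0 0 0 1'
$H '-0.08 0.33 0 0 0 0 1; -0.16 0.66 0 0 0 0 1; -0.25 0.9 0 0 0 0 1; -0.25 1 0 0 0 0 1'
$H '-0.03 0.15 0 0 0 0 1; -0.07 0.29 0 0 0 0 1; -0.07 0.29 0 0 0 0 1; -0.07 0.29 0 0 0 0 1; -0.07 0.29 0 0 0 0 1'
python3 - <<'E'
from h import *
np.set_printoptions(precision=1,suppress=True)
w=viewer.capture("wrist"); save(w,"w3.png");print(bot.get_obs()["tool_pos"])
f=200/np.tan(np.radians(w["fov_y"]/2)); Ti=np.linalg.inv(np.array(w["T"]))
for c in [(530,-351),(560,-237),(588,-122)]:
    P=[[c[0]+32*np.cos(a),c[1]+32*np.sin(a),114,1] for a in (0,np.pi/2,np.pi,-np.pi/2)]
    q=(Ti@np.array(P).T); print((q[:2]/q[2]*f+np.array([[w["cx"]],[w["cy"]]])).T.tolist())
E
```

```text
time: 28.58
tool_pos: [587.4, -121.8, 63.6]
tcp_rot: [3.142, 0.0, -0.001]
contact_force: [1.0, 0.1, -0.4]
grip_width: 82.8
finger_force: 0.0
time: 28.92
tool_pos: [586.9, -121.7, 164.3]
tcp_rot: [-3.141, 0.001, -0.001]
contact_force: [0.9, -0.4, -0.4]
grip_width: 82.5
finger_force: 0.0
time: 29.25
tool_pos: [563.4, -222.6, 232.2]
tcp_rot: [3.138, -0.006, 0.002]
contact_force: [0.6, -0.7, -0.3]
grip_width: 91.7
finger_force: 0.0
time: 29.58
tool_pos: [535.4, -325.3, 228.5]
tcp_rot: [3.141, 0.001, -0.004]
contact_force: [-0.2, -0.9, -0.4]
grip_width: 91.7
finger_force: 0.0
time: 30.0
tool_pos: [530.6, -349.8, 228.7]
tcp_rot: [-3.141, -0.0, 0.0]
contact_force: [0.1, 0.5, -0.2]
grip_width: 91.4
finger_force: 0.0
[ 530.7 -349.7  228.8]
[[323.2266852538236, 161.05264563254752], [288.4479295668352, 195.45715738901905], [323.13469551788813, 227.73304479956744], [357.9170876983325, 195.53658490872098]]
[[191.0974007169291, 126.42151279987591], [159.74372837984, 163.10205564789302], [199.73215172703402, 197.43219601696964], [231.38792052720015, 163.1775765628727]]
[[49.432767566964685, 91.97628947279334], [22.125869233022115, 130.9890293495519], [67.95608735727143, 167.4173067591468], [95.92259799023216, 131.06028033499211]]
```

View pics/w3.png

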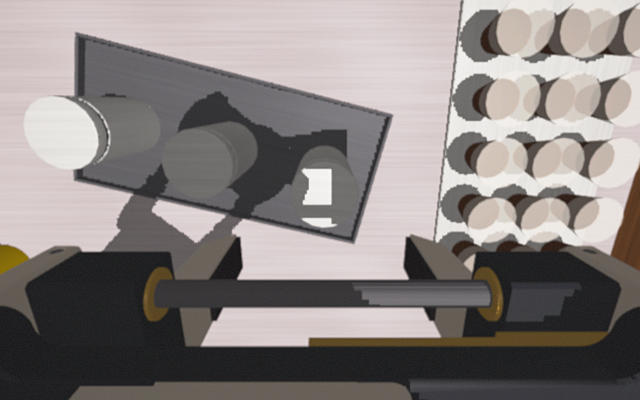

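All three tins stand in the tray with lids at about (67,131), (196,163) and (323,195), as predicted. I'll pick the heaviest back up now.

```bash
H="python3 -m handwheel"
$H '0 0 0.25 0 0 0 0.9; 0 0 0.5 0 0 0 0.9; 0 0 0.75 0 0 0 0.9; 0 0 1 0 0 0 0.9'
$H '0 0 0.2 0 0 0 0.9; 0 0 0.4 0 0 0 0.9; 0 0 0.55 0 0 0 0.9; 0 0 0.65 0 0 0 0.9; 0 0 0.65 0 0 0 0.9; 0 0 0.65 0 0 0 0.6; 0 0 0.65 0 0 0 0.3; 0 0 0.65 0 0 0 -0.2'
$H '0 0 0 0 0 0 -0.5; 0 0 0 0 0 0 -0.5; 0 0 0 0 0 0 -0.5; 0 0 0 0 0 0 -0.5; 0 0 0 0 0 0 -0.5; 0 0 0 0 0 0 -0.5'
$H '0 0 -0.1 0 0 0 -0.5; 0 0 -0.25 0 0 0 -0.5; 0 0 -0.4 0 0 0 -0.5; 0 0 -0.55 0 0 0 -0.5; 0 0 -0.7 0 0 0 -0.5; 0 0 -0.85 0 0 0 -0.5; 0 0 -1 0 0 0 -0.5'
$H '0 0 -0.2 0 0 0 -0.5; 0 0 -0.4 0 0 0 -0.5; 0 0 -0.6 0 0 0 -0.5; 0 0 -0.75 0 0 0 -0.5; 0 0 -0.85 0 0 0 -0.5; 0 0 -0.9 0 0 0 -0.5; 0 0 -0.9 0 0 0 -0.5; 0 0 -0.9 0 0 0 -0.5'
$H '0 0 0 0 0 0 -0.5; 0 0 0 0 0 0 -0.5; 0 0 0 0 0 0 -0.5; 0 0 0 0 0 0 -0.5; 0 0 0 0 0 0 -0.5; 0 0 0 0 0 0 -0.5'
python3 - <<'E'
from h import *
s=viewer.capture("top"); save(s,"end.png")
o=bot.get_obs();print(o["time"],o["contact_force"],o["grip_width"],np.abs(o["dq"]).max())
E
```

```text
time: 30.38
tool_pos: [530.8, -349.6, 128.1]
tcp_rot: [3.141, -0.001, 0.001]
contact_force: [0.1, -1.1, 0.2]
grip_width: 87.2
finger_force: 0.0
time: 31.05
tool_pos: [531.0, -351.2, 65.2]
tcp_rot: [3.14, -0.002, -0.0]
contact_force: [0.9, -0.0, 0.6]
grip_width: 71.7
finger_force: 0.0
time: 31.55
tool_pos: [530.8, -351.2, 64.9]
tcp_rot: [3.14, -0.002, -0.0]
contact_force: [0.1, 0.9, 5.5]
grip_width: 64.5
finger_force: 30.0
time: 32.13
tool_pos: [529.5, -350.2, 163.7]
tcp_rot: [-3.14, 0.002, -0.001]
contact_force: [0.0, -0.7, -5.0]
grip_width: 64.5
finger_force: 30.0
time: 32.8
tool_pos: [529.9, -350.5, 252.6]
tcp_rot: [-3.14, 0.002, -0.001]
contact_force: [0.7, -0.5, -5.7]
grip_width: 64.7
finger_force: 30.0
time: 33.3
tool_pos: [530.2, -350.8, 253.6]
tcp_rot: [-3.142, 0.0, -0.001]
contact_force: [0.1, -0.4, -4.0]
grip_width: 64.1
finger_force: 30.0
33.35 [-0.58427276 -0.33718762 -5.41549865] 64.30683998011668 0.0024858688648075507
```

View pics/end.png

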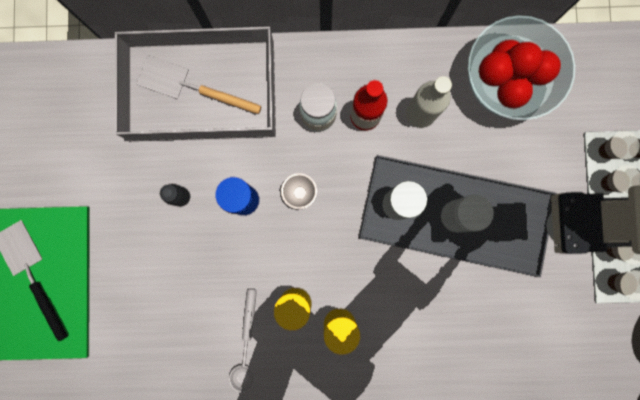

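The two lighter tins stand in the tray at (408,200) and (472,213). The heavy one is held still with its bottom about 19 cm up, and everything else is where it was, so I'm handing in.

```bash
python3 -c "
from plant import bot
print(bot.close_job())"
```

```text
the job is handed in; nothing more can be done
None
```

I handed the job in at about 33 s: the heaviest tin (about 5.5 N) is held upright and still, its bottom about 19 cm above the worktop. The two lighter tins (about 3 N and 1.7 N) stand on the tray, and nothing else appears to have moved; the hand-in call returned no verdict.

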